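# Pair up the toddler shoe lasts

## Robot

A 6-joint arm with a two-finger parallel gripper is mounted at the origin on the work surface. World frame = base frame: x ahead of the robot, y to its left, z up, the work surface at z = 0. Lengths are in mm, angles in degrees, forces in N, time in s.
With the tool pointing down it reaches from about 300 to 850 mm from the base axis. Payload 4.2 kg.
Tool frame: the origin (TCP) lies between the finger pads; the fingertips stand 19 mm ahead of it and the grasp point (between the pads) is the TCP (env.tips_ahead is the distance from the TCP to the fingertips, in mm); z points along the fingers, y is the direction in which the jaws open and shut (so a half turn about z gives the same grasp; the last joint's range is limited). The gripper opens to 91 mm and grips with 3 to 60 N. Pads are 32 mm wide; open, the fingers measure 118 mm over their backs; the gripper's body (76 mm by 178 mm) begins 60 mm behind the grasp point.
Start: joints at [-70.588, 18.312, 89.639, -0, 72.044, -1.146], TCP at [201.915, -538.397, 232.976] pointing down, gripper open.
Joint ranges: [-177.97, 177.97], [-48.28, 115.42], [12.27, 149.76], [-77.06, 257.06], [2.81, 150.46], [-146.56, 146.56]. Speed limits (degrees/s): [147.25, 147.25, 180, 180, 180, 180].

## Interface

Orientations are given as [roll, pitch, yaw] about the fixed x, y, z axes, in that order (R = Rz(yaw) Ry(pitch) Rx(roll)).
In Python, from workcell import telemetry, viewer, job_done, env gives the robot as it stands. The module is installed in compiled form; this text tells all that it offers.
- The arm moves only by the shell command python3 -m jog 'ROWS' [FORCE]. ROWS is JSON, a list of rows, each a list of 3 entries, a list of its own where there are three numbers: the shift along the tool's x, y, z in cm, then the turn about the tool's z in degrees, then the opening, from 0 (shut) to 1 (fully open). A call has 1 to 10 rows; each row shifts and turns the pose as measured when the row begins, along the tool's axes as they then stand; what a row does not reach is not made up. A row lasts 1/8 s, in which the tool goes at most 62.5 mm and 10.7 degrees, less where a joint would pass 70% of its speed; a pose out of reach is approached as far as the arm can. A call is refused whole if a number of a shift passes 6.25 or a number of a turn 10.7, either way. A call with a gripper value outside its range is refused whole. The fingers move at their own pace and stop on an object; FORCE is the grip in N (left out, the last holds). Time passes only in rows, so rows that do not move let the fingers close. It gives the time, the measured TCP pose, the force and the opening at its end, in the units of the state.
- telemetry.state(): the state, without advancing time (a new reading comes with each control period).
- viewer.grab_frame(name): name is "scene" or "top" or "wrist"; returns a dict with "color" (400x640x3 uint8, red, green, blue), "K" (3x3 intrinsics, pixels), "rvec" (rotation vector, rad) and "tvec" (3), from world to camera coordinates, as OpenCV has them. Camera axes: x right, y down, z forward; pixel columns grow to the right and rows downward; lengths in mm; the calibration is good to about 2 mm. A picture is of the moment at which its call begins. There is no depth.
- job_done(): hands the job in, once; it reports no verdict.
The state is a dict: "time_s": time; "qpos": joint angles; "qvel": joint speeds; "effort": joint torques, N m; "ee_pos": TCP position; "ee_rot": TCP orientation; "force": force on the tool from outside, world axes, zero at the start; "torque": the same for the moment, N m; "gripper_width": finger opening in mm.
Only numpy, scipy, OpenCV 4.12 (cv2) and the standard library are available. Lean on these libraries where they do the work, as an engineer would, in place of code of your own. Each camera call takes 0.05 s, during which the arm holds its last target. There are 200 camera calls.

## Task

The shoe lasts have got mixed up: put each right last (blue, white, orange) into the tray with the left last of its own colour, on the tray's floor in the right-hand place beside its partner, standing upright with the toe pointing the same way. The white right last stands in the blue tray by mistake and has to come out of the way. Set the lasts down without dropping them, leave the left ones where they stand, and do not push aside or knock over the odd green last or anything else on the bench.

Things in the scene. Friction and masses are not known exactly. Their poses are not given: they have to be found in the camera images.
- tray_blue: fixed shallow plywood tray, dark rims, holding the blue left last. Outside 150 (x) by 138 (y), inside 140 by 128; floor 8 thick, rims 5 thick, 18 above the table. Origin: centre of its underside; x: way the toes point, y: left. The left last's centre is at about y = +32; right-hand place: centre x = 0, y = -32, with the white right last in it at the start.
- tray_white: fixed shallow plywood tray, dark rims, holding the white left last. Outside 150 (x) by 138 (y), inside 140 by 128; floor 8 thick, rims 5 thick, 18 above the table. Origin: centre of its underside; x: way the toes point, y: left. The left last's centre is at about y = +32; right-hand place: centre x = 0, y = -32, empty at the start.
- tray_orange: fixed shallow plywood tray, dark rims, holding the orange left last. Outside 150 (x) by 138 (y), inside 140 by 128; floor 8 thick, rims 5 thick, 18 above the table. Origin: centre of its underside; x: way the toes point, y: left. The left last's centre is at about y = +32; right-hand place: centre x = 0, y = -32, empty at the start.
- left_blue: blue left-foot shoe last on its flat sole: 115 long (x), 43 wide (y), 74 high. Origin: centre of the sole's underside; x to toe, z up; toe bends to -y. Grip the upright cone above the heel: flat sides 24 apart in y, x -50 to -6, z 34 to 74 (flat top, brass hole). Heel below: 36 wide, 32 high; ball 22 high, toe lower. 0.13-0.25 kg; stays in its tray.
- left_white: white left-foot shoe last on its flat sole: 115 long (x), 43 wide (y), 74 high. Origin: centre of the sole's underside; x to toe, z up; toe bends to -y. Grip the upright cone above the heel: flat sides 24 apart in y, x -50 to -6, z 34 to 74 (flat top, brass hole). Heel below: 36 wide, 32 high; ball 22 high, toe lower. 0.13-0.25 kg; stays in its tray.
- left_orange: orange left-foot shoe last on its flat sole: 115 long (x), 43 wide (y), 74 high. Origin: centre of the sole's underside; x to toe, z up; toe bends to -y. Grip the upright cone above the heel: flat sides 24 apart in y, x -50 to -6, z 34 to 74 (flat top, brass hole). Heel below: 36 wide, 32 high; ball 22 high, toe lower. 0.13-0.25 kg; stays in its tray.
- right_blue: blue right-foot shoe last on its flat sole: 115 long (x), 43 wide (y), 74 high. Origin: centre of the sole's underside; x to toe, z up; toe bends to +y. Grip the upright cone above the heel: flat sides 24 apart in y, x -50 to -6, z 34 to 74 (flat top, brass hole). Heel below: 36 wide, 32 high; ball 22 high, toe lower. 0.13-0.25 kg; starts on the bench, yaw within +-95 degrees.
- right_blue_toe (a point): tip of the toe of the blue right last, 57.5 ahead of its origin, 6 to its inner side and 10 above the sole
- right_white: white right-foot shoe last on its flat sole: 115 long (x), 43 wide (y), 74 high. Origin: centre of the sole's underside; x to toe, z up; toe bends to +y. Grip the upright cone above the heel: flat sides 24 apart in y, x -50 to -6, z 34 to 74 (flat top, brass hole). Heel below: 36 wide, 32 high; ball 22 high, toe lower. 0.13-0.25 kg; starts in the blue tray's right-hand place.
- right_white_toe (a point): tip of the toe of the white right last, 57.5 ahead of its origin, 6 to its inner side and 10 above the sole
- right_orange: orange right-foot shoe last on its flat sole: 115 long (x), 43 wide (y), 74 high. Origin: centre of the sole's underside; x to toe, z up; toe bends to +y. Grip the upright cone above the heel: flat sides 24 apart in y, x -50 to -6, z 34 to 74 (flat top, brass hole). Heel below: 36 wide, 32 high; ball 22 high, toe lower. 0.13-0.25 kg; starts on the bench, yaw within +-95 degrees.
- right_orange_toe (a point): tip of the toe of the orange right last, 57.5 ahead of its origin, 6 to its inner side and 10 above the sole
- odd_green: green left-foot shoe last on its flat sole: 115 long (x), 43 wide (y), 74 high. Origin: centre of the sole's underside; x to toe, z up; toe bends to -y. Grip the upright cone above the heel: flat sides 24 apart in y, x -50 to -6, z 34 to 74 (flat top, brass hole). Heel below: 36 wide, 32 high; ball 22 high, toe lower. 0.13-0.25 kg; no partner, leave it alone.
- glue_bottle: yellow glue bottle with red cap, standing, 48 across, 130 high; loose. Origin: centre of its underside. To be left alone.
- thread_spool: red thread spool, standing, 34 across, 43 high; loose. Origin: centre of its underside. To be left alone.
- tack_tin: closed brass tin, standing, 36 across, 36 high; loose. Origin: centre of its underside. To be left alone.
- polish_jar: small amber jar with black cap, standing, 38 across, 45 high; loose. Origin: centre of its underside. To be left alone.
- awl: awl like a small screwdriver, 140 long, lying; loose. Origin: centre of its length, at its underside. To be left alone.
- sanding_block: cork-coloured sanding block, 50 (x) by 80 (y) by 30 high; loose. Origin: centre of its underside. To be left alone.
- glue_brush: brush, 170 long, lying beyond the trays; loose. Origin: centre of its length, at its underside. To be left alone.
Not all that is in view belongs to the job. What is shaped like the left_white but black or pink is not meant.

How it is judged:
By the outcome, as a careful person would: the job done as asked, in the order asked, and still so for the second after the job is handed in, with the robot touching nothing.
It also fails if it takes over 72 s, if anything falls off the work surface, if the arm or the gripper's body presses on something with over 40 N, if the wrist force passes 120 N, or if a joint passes its speed limit or range.

## Working session

There is one attempt and no reset: what is moved stays moved. The work goes in short steps, Python scripts to look and compute and a shell command to move; the robot and the scene stay as the last step left them, time stands still between calls to the robot, and variables do not carry over. Pictures are saved under pics/ and viewed, about 8 in all and at most 12, crops included, and the job is handed in when it is done.

```bash
mkdir -p pics
cat > h.py <<'E'
import numpy as np, cv2
from workcell import telemetry, viewer, job_done, env
from scipy.spatial.transform import Rotation as R
def grab(name,fn=None):
    f=viewer.grab_frame(name)
    if fn: cv2.imwrite('pics/'+fn,f['color'][:,:,::-1])
    return f
def ray(f,uv,z):
    M=cv2.Rodrigues(np.array(f['rvec'],float))[0]; t=np.array(f['tvec'],float).ravel()
    uv=np.atleast_2d(np.array(uv,float)); d=np.c_[uv,np.ones(len(uv))]@np.linalg.inv(f['K']).T@M
    c=-M.T@t; return c+d*((z-c[2])/d[:,2])[:,None]
def proj(f,P):
    return cv2.projectPoints(np.array(P,float).reshape(-1,1,3),np.array(f['rvec'],float),np.array(f['tvec'],float),np.array(f['K'],float),None)[0].reshape(-1,2)
E
python3 - <<'E'
from h import *
import pickle
F={n:grab(n,n+'0.png') for n in('top','scene')}
pickle.dump(F,open('f0.pkl','wb'))
for n,f in F.items():
    M=cv2.Rodrigues(np.array(f['rvec'],float))[0];print(n,-M.T@np.array(f['tvec']).ravel(),f['K'][0][0])
s=telemetry.state();print(s)
E
```

```text
top [ 352.8282904   -29.80014158 1300.13742725] 437.8928625069916
scene [ 860.89008651 -576.74848513  915.5165249 ] 373.50592422601375
{'time_s': 0.1, 'qpos': array([-7.05899941e+01,  1.83459228e+01,  8.96990781e+01, -1.71007465e-03,
        7.20430698e+01, -1.14622853e+00]), 'qvel': array([ 0.06136852, -0.08946061, -0.13089717, -0.06024922, -0.02610607,
       -0.01785655]), 'effort': array([ 7.45602647e-04, -4.13331306e+01, -2.32509220e+01,  7.28800753e-02,
        4.21583815e-02, -4.26188262e-05]), 'ee_pos': array([ 201.74829688, -537.99862892,  232.22721964]), 'ee_rot': array([-1.79911914e+02, -1.36141987e-04,  2.05567628e+01]), 'force': array([ 0.15935359, -1.32853556,  0.01526512]), 'torque': array([ 0.02456498,  0.00506886, -0.02665891]), 'gripper_width': 90.98312674627314}
```

View pics/top0.png

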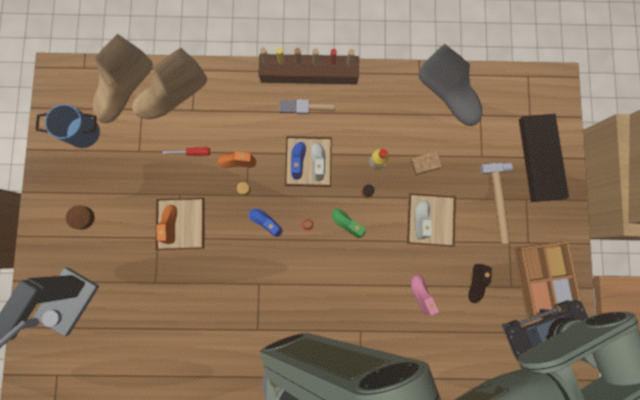

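View pics/scene0.png

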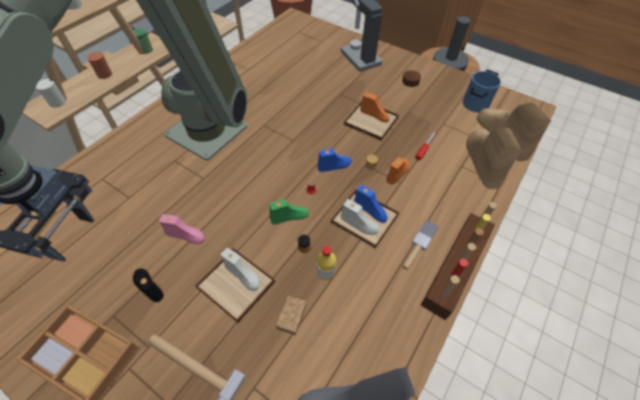

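The top view has world +x up and +y left. The trays' pixel centres are blue (308,161), white (431,220) and orange (180,223), all with toes up. Right blue is at (265,222), toe up-left. Right orange is at (236,160), toe left. The bottle is at (379,158). Next I'll turn these into coarse positions.

Run:
```python
from h import *
import pickle
f=pickle.load(open('f0.pkl','rb'))['top']
im=f['color']; 
for n,uv,z in [('trayB',(308.5,161),18),('trayW',(431.5,220),18),('trayO',(180,223.5),18),('Rwhite top',(318.5,169),82),('bottlecap',(383,154),130),('spool',(307,224),43),('tin',(243,188),36),('jar',(368.5,190),45)]:
    print(n,ray(f,uv,z)[0].round())
hsv=cv2.cvtColor(im,cv2.COLOR_RGB2HSV)
def rep(n,m,z,roi):
    k=np.zeros(m.shape,np.uint8);x0,y0,x1,y1=roi;k[y0:y1,x0:x1]=m[y0:y1,x0:x1]
    c=max(cv2.findContours(k,0,1)[0],key=cv2.contourArea)
    P=ray(f,c[:,0,:],z)[:,:2].astype(np.float32); r=cv2.minAreaRect(P)
    print(n,'area',cv2.contourArea(c),np.array(r[0]).round(),np.array(r[1]).round(),round(r[2],1))
b=cv2.inRange(hsv,(105,120,50),(130,255,255));o=cv2.inRange(hsv,(3,180,120),(14,255,255))
rep('Rblue',b,25,(240,195,290,245));rep('Lblue',b,25,(285,135,312,190))
rep('Ror',o,25,(210,140,258,175));rep('Lor',o,25,(150,195,182,250))
w=grab('wrist','w0.png')
M=cv2.Rodrigues(np.array(w['rvec'],float))[0];s=telemetry.state()
T=R.from_euler('xyz',s['ee_rot'],degrees=True).as_matrix()
c=-M.T@np.array(w['tvec']).ravel()
print('cam in tool',T.T@(c-s['ee_pos']),'\n',(M@T).round(2),w['K'][0][0])
```

```text
trayB [637.  -6.  18.]
trayW [ 466. -371.   18.]
trayO [445. 366.  18.]
Rwhite top [600. -36.  82.]
bottlecap [ 635. -212.  130.]
spool [447.  -5.  43.]
tin [550. 183.  36.]
jar [ 548. -182.   45.]
Rblue area 309.0 [457. 120.] [99. 36.] 56.0
Lblue area 224.0 [645.  30.] [31. 93.] 84.1
Ror area 0.0 [620. 235.] [0. 0.] 0.0
Lor area 0.0 [454. 413.] [0. 0.] 0.0
cam in tool [  83.45701104   -0.6543681  -151.24375864] 
 [[ 0.    1.   -0.  ]
 [-0.96  0.   -0.29]
 [-0.29  0.    0.96]] 354.15135485263306
```

```bash
python3 -m jog '[[[0,0,0],10.3,1],[[0,0,0],10.3,1],[[4.1,-4.5,0],0,0.55],[[4.1,-4.5,0],0,0.55],[[4.1,-4.5,0],0,0.55],[[4.1,-4.5,0],0,0.55],[[4.1,-4.5,0],0,0.55],[[4.1,-4.5,0],0,0.55],[[4.1,-4.5,0],0,0.55],[[4.1,-4.5,0],0,0.55]]' 20
python3 - <<'E'
from h import *
import pickle
f=grab('wrist','w1.png');pickle.dump(f,open('w1.pkl','wb'))
E
```

```text
time_s: 1.4
ee_pos: [541.5, -176.3, 229.9]
ee_rot: [-179.8, 0.1, -1.3]
force: [0.5, -1.9, 0.2]
gripper_width: 50.6
```

View pics/w1.png

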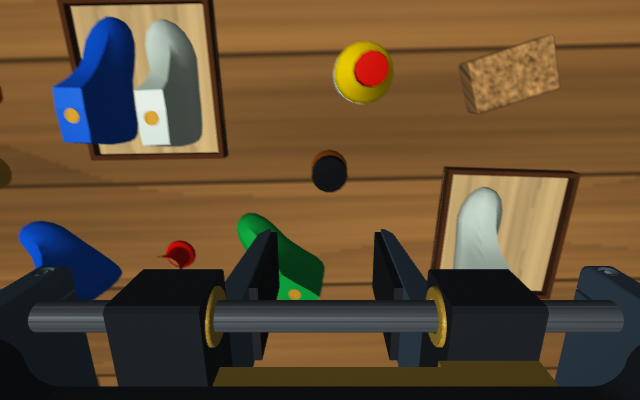

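The blue tray is in the upper left with the white right last in it: cone top at about (136-170, 91-145), hole (151,118). The white tray is in the lower right, with rim corners near (446,168), (578,173), (432,297) and (550,299). Bottle (363,72), jar (329,172). Now I'll measure these.

Run:
```python
from h import *
import pickle
f=pickle.load(open('w1.pkl','rb'));im=f['color']
g=im.min(2)
k=np.zeros(g.shape,np.uint8);k[80:150,132:185]=(g[80:150,132:185]>188)*255
c=max(cv2.findContours(k,0,1)[0],key=cv2.contourArea)
P=ray(f,c[:,0,:],82)[:,:2].astype(np.float32);print('whitecone',cv2.minAreaRect(P),cv2.boundingRect(c))
print('hole',ray(f,(151,118),82))
B=ray(f,[(213,0),(227,157),(94,158)],18)[:,:2];print('B corners',B.round())
v=B[0]-B[1];u=B[2]-B[1];print('yaw from x edge',np.degrees(np.arctan2(v[1],v[0])),'from y edge',np.degrees(np.arctan2(-u[0],u[1])),'size y',np.linalg.norm(u))
W=ray(f,[(446,168),(578,173),(550,299),(432,297)],18)[:,:2];print('W',W.round(),W.mean(0))
# rim fit: dark-rim mask in the white tray
for n,roi in (('B',(40,0,240,170)),('W',(420,155,590,300))):
    x0,y0,x1,y1=roi;h=cv2.cvtColor(im,cv2.COLOR_RGB2HSV)
    m=np.zeros(g.shape,np.uint8);m[y0:y1,x0:x1]=((im[y0:y1,x0:x1].max(2)<100)&(im[y0:y1,x0:x1,2]<60))*255
    cs=max(cv2.findContours(m,0,1)[0],key=cv2.contourArea)
    r=cv2.minAreaRect(ray(f,cs[:,0,:],18)[:,:2].astype(np.float32));print(n,r)
s=im[80:150:6,125:185:4].min(2);print(s)
```

```text
whitecone ((609.5408935546875, -34.048587799072266), (23.202571868896484, 43.4771728515625), 88.1834945678711) (134, 90, 35, 55)
hole [[609.2253352  -33.50709335  82.        ]]
B corners [[709. -77.]
 [565. -74.]
 [567.  63.]]
yaw from x edge -0.8631462362963489 from y edge -0.7827689810662188 size y 137.65358065425508
W [[ 549. -301.]
 [ 541. -439.]
 [ 390. -435.]
 [ 396. -297.]] [ 468.89284049 -368.08375531]
B ((637.120361328125, -0.15423583984375), (190.8385772705078, 147.2400665283203), 88.73555755615234)
W ((470.62701416015625, -368.6411437988281), (190.76947021484375, 157.7355499267578), 88.84123992919922)
[[  7   5  92 113 116 135 148 150 151 152 141  66  66  67  68]
 [  6   7  91 119 143 142 142 143 142 143  82  65  65  66  66]
 [  6   7 118 228 228 229 229 228 228 226  64  64  64  65  64]
 [  6   6  42 229 228 229 228 228 228 228  63  64  64  65  65]
 [  7   7  19 229 229 229 228 228 228 228 142  64  64  64  65]
 [  5   7   5 208 227 221 189 226 226 225 181  64  63  63  64]
 [  5   6   5 169 221  64  54  53  93 221 204  64  64  63  64]
 [  4   6   5  93 220 189  54  52 142 220 219  64  64  65  63]
 [  7   5   5  82 220 220 218 219 219 218 219  63  64  63  64]
 [  4   6   6  92 215 217 218 218 218 218 217 103  63  63  63]
 [  3  41 102 122 169 217 217 217 216 216 216 151  63  62  63]
 [107 104 117 122 116 122 112 101  91  92  99  93  84  90  96]]
```

Run:
```python
from h import *
import pickle
im=pickle.load(open('w1.pkl','rb'))['color'][:,:,::-1]
a=cv2.resize(im[75:165,40:240],(800,360),interpolation=cv2.INTER_CUBIC)
b=cv2.resize(im[160:220,425:595],(680,240),interpolation=cv2.INTER_CUBIC)
o=np.zeros((600,800,3),np.uint8);o[:360]=a;o[360:,:680]=b
cv2.imwrite('pics/c1.png',o)
```

```text
(no output)
```

View pics/c1.png

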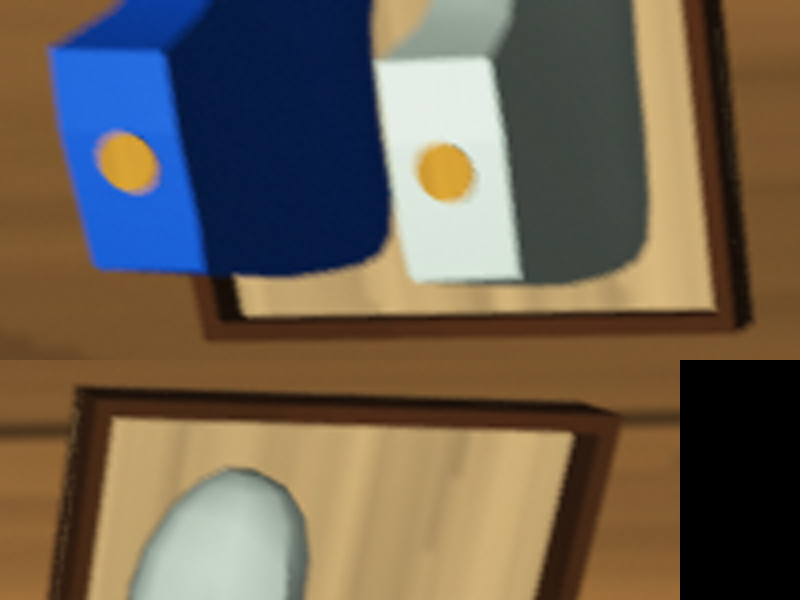

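Cone top measures 43.5 x 23.2 at (609.5,-34.0), against the given 44 x 24, with yaw about -1.8. The crop shows both cones and the rim edges clearly, so I'm moving over it.

```bash
python3 -m jog '[[[2.16,-4.8,0],0.5,0.55],[[2.16,-4.8,0],0,0.55],[[2.16,-4.8,0],0,0.55],[[0,0,4],0,0.55]]'
```

```text
time_s: 1.95
ee_pos: [619.8, -22.1, 191.6]
ee_rot: [-179.6, -0.5, -1.4]
force: [-0.0, -1.0, -0.2]
gripper_width: 50.4
```

```bash
python3 -m jog '[[[0,0,0],0,0.55],[[0,0,0],0,0.55]]'
```

```text
time_s: 2.2
ee_pos: [618.2, -22.0, 189.5]
ee_rot: [-179.6, -0.2, -1.3]
force: [-0.7, 1.0, 0.9]
gripper_width: 49.9
```

```bash
python3 -m jog '[[[-0.84,1.22,0],0.5,0.55],[[0,0,0],0,0.55],[[0,0,2.5],0,0.55],[[0,0,2.5],0,0.55],[[0,0,0],0,0.55],[[0,0,0],0,0.55]]'
```

```text
time_s: 2.95
ee_pos: [611.5, -38.7, 145.8]
ee_rot: [-179.6, -0.9, -2.2]
force: [-0.2, -1.0, 1.0]
gripper_width: 49.9
```

```bash
python3 -m jog '[[[-0.2,-0.4,0],0,0.55],[[0,0,2],0,0.55],[[0,0,2],0,0.55],[[0,0,0],0,0.55],[[0,0,0],0,0.55]]'
```

```text
time_s: 3.58
ee_pos: [613.4, -33.6, 111.1]
ee_rot: [-179.6, -1.5, -2.2]
force: [0.1, -0.8, -0.6]
gripper_width: 50.3
```

```bash
python3 -m jog '[[[-0.3,0,1.6],0,0.55],[[0,0,1.6],0,0.55],[[0,0,0.8],0,0.55],[[0,0,0],0,0.55]]'
```

```text
time_s: 4.08
ee_pos: [611.6, -33.2, 69.3]
ee_rot: [-179.6, -1.6, -2.2]
force: [0.2, 0.2, 0.2]
gripper_width: 50.2
```

```bash
python3 -m jog '[[[0,0,0.5],0,0.55],[[0,0,0],0,0],[[0,0,0],0,0],[[0,0,0],0,0],[[0,0,0],0,0]]' 30
```

```text
time_s: 4.7
ee_pos: [612.5, -33.3, 64.7]
ee_rot: [-179.6, -1.7, -2.2]
force: [-0.3, 0.5, -1.2]
gripper_width: 23.8
```

```bash
python3 -m jog '[[[0,0,-1.5],0,0],[[0,0,-3],0,0],[[0,0,-4.2],0,0],[[0,0,-4.2],0,0],[[0,0,-4.2],0,0],[[0,0,0],0,0],[[0,0,0],0,0]]'
```

```text
time_s: 5.58
ee_pos: [606.2, -34.2, 244.7]
ee_rot: [-179.6, -1.7, -2.2]
force: [0.1, -1.1, -1.9]
gripper_width: 23.6
```

```bash
python3 -m jog '[[[-3.1,4.4,0],0,0],[[-3.1,4.4,0],0,0],[[-3.1,4.4,0],0,0],[[-3.1,4.4,0],0,0],[[0,0,0],0,0],[[0,0,0],0,0]]'
python3 - <<'E'
from h import *
import pickle
f=grab('wrist','w2.png');pickle.dump(f,open('w2.pkl','wb'))
E
```

```text
time_s: 6.32
ee_pos: [468.5, -207.7, 230.4]
ee_rot: [-179.3, -0.8, -2.1]
force: [-0.7, 0.3, -2.6]
gripper_width: 23.8
```

View pics/w2.png

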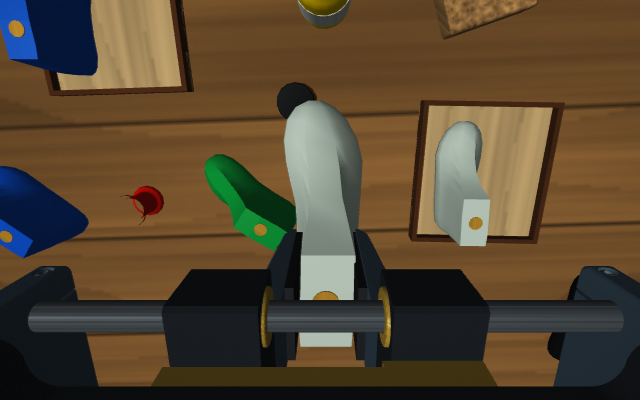

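The white last is held straight. The white tray's rim corners are near (422,101), (564,104), (537,243) and (412,240), and the left white cone's hole is at (476,223). I'll fit the rim lines from profiles.

Run:
```python
from h import *
import pickle
f=pickle.load(open('w2.pkl','rb'));im=f['color'];r=im[:,:,0].astype(int)
for y in (130,180,220): print('row',y,'L',list(r[y,408:434]),'R',list(r[y,530:568]))
for x in (440,500,530): print('col',x,'T',list(r[95:114,x]),'B',list(r[228:250,x]))
g=im.min(2);k=np.zeros(g.shape,np.uint8);k[190:250,455:495]=(g[190:250,455:495]>185)*255
c=max(cv2.findContours(k,0,1)[0],key=cv2.contourArea)
print(cv2.minAreaRect(ray(f,c[:,0,:],82)[:,:2].astype(np.float32)),cv2.boundingRect(c),ray(f,(476,223),82))
C=ray(f,[(422,102),(564,104),(537,243),(412,240)],18)[:,:2];print(C.round(1),C.mean(0))
```

```text
row 130 L [np.int64(123), np.int64(124), np.int64(122), np.int64(124), np.int64(124), np.int64(123), np.int64(123), np.int64(123), np.int64(120), np.int64(77), np.int64(42), np.int64(40), np.int64(39), np.int64(41), np.int64(62), np.int64(61), np.int64(62), np.int64(65), np.int64(103), np.int64(182), np.int64(180), np.int64(178), np.int64(175), np.int64(172), np.int64(170), np.int64(171)] R [np.int64(180), np.int64(184), np.int64(185), np.int64(186), np.int64(184), np.int64(185), np.int64(184), np.int64(182), np.int64(180), np.int64(176), np.int64(172), np.int64(173), np.int64(174), np.int64(174), np.int64(173), np.int64(172), np.int64(171), np.int64(167), np.int64(130), np.int64(38), np.int64(38), np.int64(38), np.int64(36), np.int64(37), np.int64(45), np.int64(60), np.int64(59), np.int64(60), np.int64(61), np.int64(79), np.int64(115), np.int64(115), np.int64(115), np.int64(115), np.int64(115), np.int64(115), np.int64(114), np.int64(115)]
row 180 L [np.int64(131), np.int64(131), np.int64(131), np.int64(131), np.int64(126), np.int64(61), np.int64(57), np.int64(42), np.int64(44), np.i
[... 3018 characters left out ...]
, np.int64(104), np.int64(107), np.int64(108), np.int64(109), np.int64(110), np.int64(111), np.int64(65), np.int64(65), np.int64(65), np.int64(65), np.int64(66), np.int64(140), np.int64(169), np.int64(169), np.int64(170), np.int64(170), np.int64(171), np.int64(172)] B [np.int64(41), np.int64(40), np.int64(39), np.int64(39), np.int64(40), np.int64(39), np.int64(39), np.int64(39), np.int64(40), np.int64(37), np.int64(25), np.int64(34), np.int64(64), np.int64(65), np.int64(64), np.int64(64), np.int64(111), np.int64(109), np.int64(108), np.int64(109), np.int64(108), np.int64(107)]Traceback (most recent call last):
  File "<stdin>", line 7, in <module>
ValueError: max() iterable argument is empty
```

```bash
cat >> h.py <<'E'
def tray(f,L,Rr,T,B,z=18):
    "edge pixels on the outer rim top -> yaw, centre, size"
    ln={k:cv2.fitLine(ray(f,v,z)[:,:2].astype(np.float32),2,0,.01,.01).ravel() for k,v in zip('LRTB',(L,Rr,T,B))}
    X=lambda a,b:np.array(a[2:])+a[:2]*np.linalg.solve(np.array([a[:2],-b[:2]]).T,np.array(b[2:])-a[2:])[0]
    C=np.array([X(ln[p],ln[q]) for p,q in ('LT','RT','RB','LB')])
    print('corners',C.round(1).tolist(),'centre',C.mean(0).round(1),'sides',[round(float(np.linalg.norm(C[i]-C[i-1])),1) for i in range(4)])
    print('yaw x-edges',[round(float(np.degrees(np.arctan(ln[k][1]/ln[k][0]))),2) for k in 'LR'],'y-edges',[round(float(np.degrees(np.arctan(-ln[k][0]/ln[k][1]))),2) for k in 'TB'])
    return C.mean(0)
def cone(f,m,roi,z,n=''):
    x0,y0,x1,y1=roi;k=np.zeros(m.shape,np.uint8);k[y0:y1,x0:x1]=m[y0:y1,x0:x1]
    c=max(cv2.findContours(k,0,1)[0],key=cv2.contourArea)
    print(n,cv2.minAreaRect(ray(f,c[:,0,:],z)[:,:2].astype(np.float32)),cv2.boundingRect(c))
E
python3 - <<'E'
from h import *
import pickle
f=pickle.load(open('w2.pkl','rb'));im=f['color']
tray(f,[(421.2,130),(416.3,180),(413,220)],[(559,130),(549.2,180),(541.2,220)],[(440,100.2),(500,101.2),(530,101.6)],[(440,241.8),(500,242.9),(530,243.7)])
g=im.min(2);print(g[205:246:8,455:495:3].astype(int).tolist())
cone(f,((g>165)*255).astype(np.uint8),(455,190,495,250),82)
print(ray(f,(476,223),82))
print('held: toe/heel', im[270:345:15,302:352:10].min(2).tolist())
s=telemetry.state();print(s['ee_pos'],s['ee_rot'])
E
```

```text
corners [[546.2000122070312, -304.79998779296875], [539.2000122070312, -442.70001220703125], [389.29998779296875, -434.8999938964844], [396.70001220703125, -296.8999938964844]] centre [ 467.9 -369.8] sides [149.7, 138.1, 150.0, 138.2]
yaw x-edges [-3.05, -3.01] y-edges [-2.94, -3.07]
[[121, 120, 120, 176, 176, 176, 176, 176, 176, 176, 177, 177, 90, 93], [120, 118, 124, 177, 177, 177, 176, 176, 176, 176, 176, 172, 93, 93], [119, 119, 137, 175, 176, 37, 38, 38, 37, 115, 175, 150, 92, 92], [119, 117, 163, 176, 175, 175, 71, 75, 175, 175, 175, 92, 95, 94], [118, 118, 176, 175, 175, 175, 175, 175, 175, 174, 175, 8, 7, 9], [41, 45, 175, 175, 175, 175, 176, 175, 175, 175, 134, 40, 41, 41]]
 ((439.34466552734375, -338.2082214355469), (43.57326126098633, 23.147981643676758), 0.701985239982605) (461, 200, 29, 46)
[[ 439.2066413  -339.48158297   82.        ]]
held: toe/heel [[177, 176, 178, 176, 177], [177, 176, 176, 177, 177], [25, 23, 23, 22, 25], [60, 58, 59, 59, 59], [59, 59, 58, 58, 58]]
[ 468.46504084 -207.57487596  230.33095433] [-179.3086086    -0.78385083   -2.07432945]
```

The tray fit is exact: sides 150.0 x 138.1, centre (467.9,-369.8), yaw -3.0. The left cone measures within 3 mm of where it should be. Carrying over the place now, aiming the TCP at (441,-400.5).

```bash
python3 -m jog '[[[-0.5,4.6,0],0.9,0],[[-0.5,4.6,0],0,0],[[-0.5,4.6,0],0,0],[[-0.5,4.6,0],0,0],[[0,0,0],0,0],[[0,0,0],0,0],[[0,0,0],0,0]]'
```

```text
time_s: 7.25
ee_pos: [447.0, -387.5, 223.9]
ee_rot: [-179.0, -0.7, -2.1]
force: [-0.9, 0.7, -2.1]
gripper_width: 23.9
```

```bash
python3 -m jog '[[[-0.5,1.2,0],0.9,0],[[0,0,0],0,0],[[0,0,3],0,0],[[0,0,3],0,0],[[0,0,3],0,0],[[0,0,0],0,0],[[0,0,0],0,0]]'
```

```text
time_s: 8.12
ee_pos: [444.4, -397.5, 134.8]
ee_rot: [-179.2, -0.9, -2.9]
force: [-0.2, 0.4, -1.3]
gripper_width: 23.8
```

```bash
python3 -m jog '[[[-0.3,0.3,0],0,0],[[0,0,2],0,0],[[0,0,2],0,0],[[0,0,1],0,0],[[0,0,0],0,0],[[0,0,0],0,0]]'
```

```text
time_s: 8.88
ee_pos: [444.9, -404.2, 91.2]
ee_rot: [-179.7, -1.6, -2.9]
force: [0.8, 0.0, -1.5]
gripper_width: 24.1
```

```bash
python3 -m jog '[[[-0.5,-0.3,0],0,0],[[0,0,0],0,0],[[0,0,0.6],0,0],[[0,0,0.6],0,0],[[0,0,0],0,0]]'
```

```text
time_s: 9.5
ee_pos: [440.5, -401.0, 79.7]
ee_rot: [-179.8, -1.7, -2.9]
force: [-0.1, -0.8, -1.7]
gripper_width: 24.1
```

Pose is on target; 15 mm left to go down, slowly, with the force watched.

```bash
python3 -m jog '[[[0,0,0.5],0,0],[[0,0,0.4],0,0],[[0,0,0.3],0,0],[[0,0,0],0,0]]'; python3 -m jog '[[[0,0,0.15],0,0],[[0,0,0],0,0]]'
```

```text
time_s: 10.0
ee_pos: [440.9, -401.0, 66.5]
ee_rot: [-179.8, -1.6, -2.9]
force: [0.1, 0.4, -1.1]
gripper_width: 23.7
time_s: 10.25
ee_pos: [441.1, -401.1, 65.0]
ee_rot: [-179.8, -1.7, -2.9]
force: [0.6, 0.2, -1.5]
gripper_width: 24.0
```

```bash
python3 -m jog '[[[0,0,0.1],0,0],[[0,0,0],0,0]]'
```

```text
time_s: 10.5
ee_pos: [441.4, -401.3, 64.7]
ee_rot: [-179.9, -1.7, -2.9]
force: [0.7, 0.2, -2.5]
gripper_width: 23.9
```

```bash
python3 -m jog '[[[0,0,0.15],0,0],[[0,0,0],0,0]]'; python3 -m jog '[[[0,0,0.15],0,0],[[0,0,0],0,0]]'
```

```text
time_s: 10.75
ee_pos: [441.6, -401.5, 64.8]
ee_rot: [-179.9, -1.8, -2.9]
force: [-0.0, 0.3, -2.2]
gripper_width: 23.7
time_s: 11.0
ee_pos: [441.8, -401.5, 64.7]
ee_rot: [-179.9, -1.8, -2.9]
force: [0.3, 0.4, -1.4]
gripper_width: 23.9
```

The z stalls at 64.7, the same as at the grasp, so the last is on the floor. Releasing and rising.

```bash
python3 -m jog '[[[0,0,0],0,0.4],[[0,0,0],0,0.55],[[0,0,0],0,0.55],[[0,0,-1.5],0,0.55],[[0,0,-3],0,0.55],[[0,0,-4.5],0,0.55],[[0,0,-4.5],0,0.55],[[0,0,-3],0,0.55],[[0,0,0],0,0.55]]'
```

```text
time_s: 12.12
ee_pos: [437.0, -402.1, 239.1]
ee_rot: [179.9, -2.0, -2.9]
force: [0.2, -1.1, -0.6]
gripper_width: 50.2
```

```bash
python3 -m jog '[[[0.3,-6.2,0],0,0.55],[[0.3,-6.2,0],0,0.55],[[0.3,-6.2,0],0,0.55],[[0.3,-6.2,0],0,0.55],[[0.3,-6.2,0],0,0.55],[[0.3,-6.2,0],0,0.55],[[0.3,-6.2,0],0,0.55],[[0.3,-6.2,0],0,0.55],[[0.3,-6.0,0],0,0.55],[[0,0,0],0,0.55]]'
python3 -m jog '[[[0,0,0],0,0.55],[[0,0,0],0,0.55]]'
python3 - <<'E'
from h import *
import pickle
f=grab('wrist','w3.png');pickle.dump(f,open('w3.pkl','wb'))
E
```

```text
time_s: 13.38
ee_pos: [489.4, 159.9, 230.7]
ee_rot: [179.9, -1.4, -3.1]
force: [-0.9, -0.2, 0.1]
gripper_width: 50.0
time_s: 13.62
ee_pos: [488.3, 158.4, 229.4]
ee_rot: [179.8, -1.2, -3.1]
force: [-0.6, -1.2, -0.4]
gripper_width: 50.3
```

View pics/w3.png

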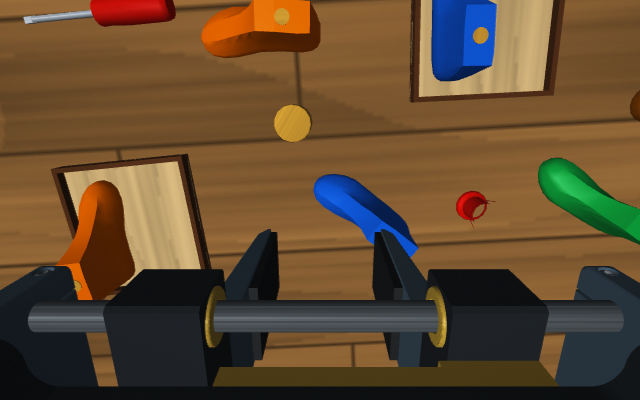

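The orange tray is lower left, the orange right last at the top (toe at (205,40), hole (281,16)). The blue right last is mid-picture, toe at (318,185), with its cone hidden by a finger. I'll step aside and turn to the blue last's heading, about 56.

```bash
python3 -m jog '[[[-2.7,4,0],0,0.55],[[-2.5,3.8,0],0,0.55],[[0,0,0],-9.9,0.55],[[0,0,0],-9.9,0.55],[[0,0,0],-9.9,0.55],[[0,0,0],-9.9,0.55],[[0,0,0],-9.9,0.55],[[0,0,0],-9.9,0.55],[[0,0,0],0,0.55],[[0,0,0],0,0.55]]'
python3 - <<'E'
from h import *
import pickle
f=grab('wrist','w4.png');pickle.dump(f,open('w4.pkl','wb'))
im=f['color'];hsv=cv2.cvtColor(im,cv2.COLOR_RGB2HSV)
b=cv2.inRange(hsv,(105,120,30),(130,255,255))
k=np.zeros_like(b);k[:265,200:450]=b[:265,200:450]
c=max(cv2.findContours(k,0,1)[0],key=cv2.contourArea);print('blue bbox',cv2.boundingRect(c),cv2.contourArea(c))
v=hsv[:,:,2];x,y,w,h=cv2.boundingRect(c);print(v[y:y+h:8,x:x+w:8])
E
```

```text
time_s: 14.92
ee_pos: [428.5, 68.9, 229.4]
ee_rot: [178.7, -0.4, 56.7]
force: [-0.4, -0.6, 0.4]
gripper_width: 50.0
blue bbox (295, 63, 43, 124) 4055.5
[[114 117 111 113 124 117]
 [121 190 211 195 132 124]
 [125 192 214 203 161 124]
 [109 186 215 205 172 124]
 [103 177 213 207 163 128]
 [124 163 211 206 122 119]
 [130 146 207 203 102 106]
 [134 135 199 201  86  86]
 [131 122 189 192 124 118]
 [137 211 191 186 187 126]
 [146 210 210 210 207 134]
 [150 210 209 209 202 129]
 [ 94 203 190 203  98 134]
 [127 203 189 202  63 132]
 [ 93 203 203 202 132 133]
 [117 202 201 201 139 133]]
```

View pics/w4.png

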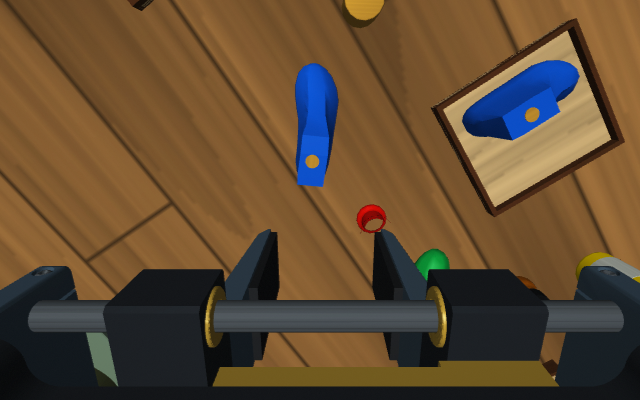

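Blue right's cone top is fully visible (rows 135-187, cols 297-329, hole (312,161)). The empty right-hand place in the blue tray is clear too, with corners near (434,107), (577,20), (624,141) and (493,215). Measuring both.

Run:
```python
from h import *
import pickle
f=pickle.load(open('w4.pkl','rb'));im=f['color'];hsv=cv2.cvtColor(im,cv2.COLOR_RGB2HSV)
m=((hsv[:,:,0]>100)&(hsv[:,:,0]<130)&(hsv[:,:,2]>170)).astype(np.uint8)*255
m2=m|cv2.inRange(hsv,(12,100,120),(28,255,255))
cone(f,m,(294,136,335,190),74,'Rblue');cone(f,m,(500,90,565,142),82,'Lblue')
print('holes',ray(f,(312,161),74)[0],ray(f,(532,115),82)[0])
for y in range(120,190,8): 
    r=np.where(m[y,290:340])[0];print(y,r.min()+290,r.max()+290,end='; ')
r=im[:,:,0].astype(int)
mk=np.zeros(r.shape,np.uint8);R0=(425,12,635,222);mk[12:222,425:635]=((r>50)&(r<84)&(im[:,:,2]<50))[12:222,425:635]*255
n,lab,st,_=cv2.connectedComponentsWithStats(mk);i=1+st[1:,4].argmax();print('\nrim',st[i])
P=cv2.findNonZero((lab==i).astype(np.uint8))[:,0,:]
h=cv2.convexHull(P)[:,0,:];q=cv2.minAreaRect(ray(f,h,18)[:,:2].astype(np.float32));print(q)
print(cv2.approxPolyDP(h.reshape(-1,1,2),6,True).reshape(-1,2).tolist())
C=ray(f,[(434,107),(577,20),(624,141),(493,215)],18)[:,:2];print(C.round(1).tolist(),C.mean(0))
s=telemetry.state();print(s['ee_pos'],s['ee_rot'])
```

```text
Rblue ((438.2967834472656, 98.31368255615234), (45.184242248535156, 23.620880126953125), 48.669097900390625) (298, 136, 31, 51)
Lblue ((615.4575805664062, 31.829238891601562), (50.33094787597656, 23.908618927001953), 0.6324630975723267) (503, 90, 59, 50)
holes [437.51316345  98.08668137  74.        ] [612.43391436  30.14001561  82.        ]
120 307 325; 128 305 326; 136 302 328; 144 302 327; 152 301 327; 160 300 326; 168 298 325; 176 298 323; 184 300 322; 
rim [ 437   19  188  203 2712]
((638.4291381835938, -34.98554992675781), (206.57481384277344, 150.2908935546875), 89.30513763427734)
[[595, 221], [493, 216], [437, 109], [574, 19], [624, 141]]
[[563.1, 68.3], [714.0, 63.7], [713.0, -71.0], [563.4, -68.5]] [638.37973731  -1.89327043]
[428.54096808  68.92987672 229.3844814 ] [178.68318625  -0.40716569  56.71434479]
```

```bash
python3 -m jog '[[[2.8,-0.8,0],0,0.55],[[0,0,0],7.7,0.55],[[0,0,0],0,0.55],[[0,0,3],0,0.55],[[0,0,3],0,0.55],[[0,0,3],0,0.55],[[0,0,0],0,0.55],[[0,0,0],0,0.55]]'
```

```text
time_s: 15.98
ee_pos: [441.3, 95.7, 139.3]
ee_rot: [178.6, -0.8, 48.8]
force: [0.6, 0.2, -0.3]
gripper_width: 50.2
```

```bash
python3 -m jog '[[[0,-0.35,0],0,0.55],[[0,0,2.2],0,0.55],[[0,0,2.2],0,0.55],[[0,0,1.2],0,0.55],[[0,0,0],0,0.55],[[0,0,0],0,0.55]]'
```

```text
time_s: 16.73
ee_pos: [444.7, 99.2, 88.1]
ee_rot: [178.1, -1.5, 48.9]
force: [-0.8, -0.9, 0.4]
gripper_width: 49.9
```

```bash
python3 -m jog '[[[-0.5,-0.4,0],0,0.55],[[0,0,1.3],0,0.55],[[0,0,1.3],0,0.55],[[0,0,0.3],0,0.55],[[0,0,0],0,0.55],[[0,0,0],0,0.55]]'
```

```text
time_s: 17.48
ee_pos: [439.8, 98.0, 57.6]
ee_rot: [178.0, -1.5, 48.9]
force: [-0.8, 0.0, -0.2]
gripper_width: 50.1
```

```bash
python3 -m jog '[[[0,0,0],0,0],[[0,0,0],0,0],[[0,0,0],0,0],[[0,0,0],0,0],[[0,0,-1.5],0,0],[[0,0,-3],0,0],[[0,0,-4.2],0,0],[[0,0,-4.2],0,0],[[0,0,0],0,0],[[0,0,0],0,0]]' 30; python3 -c "
from workcell import telemetry as t;s=t.state();print(s['qpos'])"
```

```text
time_s: 18.73
ee_pos: [432.9, 97.5, 188.5]
ee_rot: [178.1, -1.3, 48.9]
force: [-0.4, -0.4, -1.4]
gripper_width: 24.3
[ 11.72477901   7.5521349  111.10576752  -0.84341409  59.16258276
  53.29140086]
```

```bash
python3 -m jog '[[[0,0,-1],10,0],[[0,0,-1],10,0],[[0,0,0],10,0],[[0,0,0],10,0],[[0,0,0],9.9,0],[[4.4,3.1,0],0,0],[[4.4,3.1,0],0,0],[[4.4,3.1,0],0,0],[[4.0,2.8,0],0,0],[[0,0,0],0,0]]'; python3 -m jog '[[[0,0,0],0,0],[[0,0,0],0,0]]'
```

```text
time_s: 19.98
ee_pos: [594.5, -36.5, 193.2]
ee_rot: [179.5, -0.3, -2.6]
force: [-1.2, 1.0, -1.2]
gripper_width: 24.0
time_s: 20.23
ee_pos: [592.1, -35.8, 190.1]
ee_rot: [179.5, 0.1, -2.6]
force: [-0.2, -0.2, -1.4]
gripper_width: 23.9
```

```bash
python3 -m jog '[[[1.8,-0.3,0],-1.6,0],[[0,0,0],0,0],[[0,0,2.5],0,0],[[0,0,2.5],0,0],[[0,0,1.5],0,0],[[0,0,0],0,0],[[0,0,0],0,0]]'
```

```text
time_s: 21.1
ee_pos: [604.9, -30.5, 125.7]
ee_rot: [179.5, 0.2, -0.8]
force: [0.7, 0.2, -1.1]
gripper_width: 24.1
```

```bash
python3 -m jog '[[[0.5,0.3,0],0.2,0],[[0,0,0],0,0],[[0,0,1.6],0,0],[[0,0,1.6],0,0],[[0,0,0],0,0],[[0,0,0],0,0]]'
```

```text
time_s: 21.85
ee_pos: [610.8, -34.3, 92.5]
ee_rot: [179.5, 0.0, -1.0]
force: [-0.1, -0.3, -1.4]
gripper_width: 23.9
```

```bash
python3 -m jog '[[[0,0,0.7],0,0],[[0,0,0.7],0,0],[[0,0,0.4],0,0],[[0,0,0],0,0]]'; python3 -m jog '[[[0,0,0.3],0,0],[[0,0,0.2],0,0],[[0,0,0],0,0]]'
```

```text
time_s: 22.35
ee_pos: [611.1, -34.4, 73.7]
ee_rot: [179.5, 0.0, -1.0]
force: [0.2, 0.2, -1.6]
gripper_width: 24.0
time_s: 22.72
ee_pos: [611.4, -34.4, 68.7]
ee_rot: [179.5, -0.0, -1.0]
force: [-0.2, 0.1, -1.2]
gripper_width: 24.0
```

```bash
python3 -m jog '[[[0,0,0.15],0,0],[[0,0,0],0,0]]'; python3 -m jog '[[[0,0,0.15],0,0],[[0,0,0],0,0]]'; python3 -m jog '[[[0,0,0.1],0,0],[[0,0,0],0,0]]'
```

```text
time_s: 22.98
ee_pos: [611.6, -34.5, 67.8]
ee_rot: [179.5, -0.1, -1.0]
force: [-0.0, -0.7, -2.5]
gripper_width: 24.1
time_s: 23.22
ee_pos: [611.6, -34.5, 67.6]
ee_rot: [179.5, -0.1, -1.0]
force: [-0.4, -0.1, -1.3]
gripper_width: 24.1
time_s: 23.48
ee_pos: [611.7, -34.5, 67.5]
ee_rot: [179.5, -0.2, -1.0]
force: [-0.8, -0.5, 0.1]
gripper_width: 23.8
```

```bash
python3 -m jog '[[[0,0,0.3],0,0],[[0,0,0.2],0,0],[[0,0,0],0,0]]'; python3 -m jog '[[[0,0,0.2],0,0],[[0,0,0.2],0,0],[[0,0,0],0,0]]'
```

```text
time_s: 23.85
ee_pos: [610.9, -34.6, 65.9]
ee_rot: [179.5, -0.2, -1.0]
force: [-0.6, -0.2, -0.3]
gripper_width: 23.8
time_s: 24.22
ee_pos: [611.0, -34.6, 65.9]
ee_rot: [179.5, -0.2, -1.0]
force: [0.1, 0.5, -1.5]
gripper_width: 23.8
```

```bash
python3 -m jog '[[[0,0,0],0,0.3],[[0,0,0],0,0.5],[[0,0,0],0,0.55],[[0,0,-1.5],0,0.55],[[0,0,-3],0,0.55],[[0,0,-4.5],0,0.55],[[0,0,-4.5],0,0.55],[[0,0,-2.5],0,0.55],[[0,0,0],0,0.55],[[0,0,0],0,0.55]]'
python3 - <<'E'
from h import *
import pickle
f=pickle.load(open('w3.pkl','rb'))
print('hole',ray(f,(281,16),74)[0],'toe',ray(f,(203,42),10)[0])
im=f['color'];hsv=cv2.cvtColor(im,cv2.COLOR_RGB2HSV);print(hsv[0:40:6,240:325:7,2])
E
```

```text
time_s: 25.48
ee_pos: [610.9, -33.3, 233.1]
ee_rot: [179.5, -0.3, -1.0]
force: [-0.4, 0.5, 0.0]
gripper_width: 50.4
hole [635.68144399 185.09791352  74.        ] toe [631.04474211 268.64295495  10.        ]
[[151 146 231 231 231 227 226 226 225 159  78  71  71]
 [100 111 233 232 232 227 226 226 226 226  74 135 135]
 [174 210 228 233 232 212 207 227 226 226  72 142 142]
 [220 209 228 233 233 208 208 191 227 226  73  76 139]
 [220 208 222 233 233 228 198 227 227 227  74  73 137]
 [219 208 214 234 234 229 228 228 227 227  72  72 138]
 [ 99  94  96  84  75  74  72  72  72  71  71  72 139]]
```

```bash
python3 -m jog '[[[0.5,-4.7,0],0,0.55],[[0.5,-4.7,0],0,0.55],[[0.5,-4.7,0],0,0.55],[[0.5,-4.7,0],0,0.55],[[0,0,0],-10.2,0.55],[[0,0,0],-10.2,0.55],[[0,0,0],-10.2,0.55],[[0,0,0],-10.2,0.55],[[0,0,0],-10.2,0.55],[[0,0,0],-10.2,0.55]]'
python3 -m jog '[[[0,0,0],-10.2,0.55],[[0,0,0],-10.2,0.55],[[0,0,0],-10,0.55],[[0,0,0],0,0.55],[[0,0,0],0,0.55]]'
python3 - <<'E'
from h import *
import pickle
f=grab('wrist','w5.png');pickle.dump(f,open('w5.pkl','wb'))
im=f['color'];hsv=cv2.cvtColor(im,cv2.COLOR_RGB2HSV)
m=cv2.inRange(hsv,(3,150,60),(16,255,255));m[268:]=0
for c in cv2.findContours(m,0,1)[0]:
    if cv2.contourArea(c)>600: print(cv2.boundingRect(c),cv2.contourArea(c))
E
```

```text
time_s: 26.72
ee_pos: [628.1, 159.1, 211.5]
ee_rot: [-179.1, 1.5, 62.2]
force: [0.3, 0.5, 0.8]
gripper_width: 49.9
time_s: 27.35
ee_pos: [624.5, 158.2, 202.4]
ee_rot: [-177.5, 1.0, 93.4]
force: [0.2, 0.3, 0.3]
gripper_width: 50.3
(0, 0, 640, 268) 161094.0
```

View pics/w5.png

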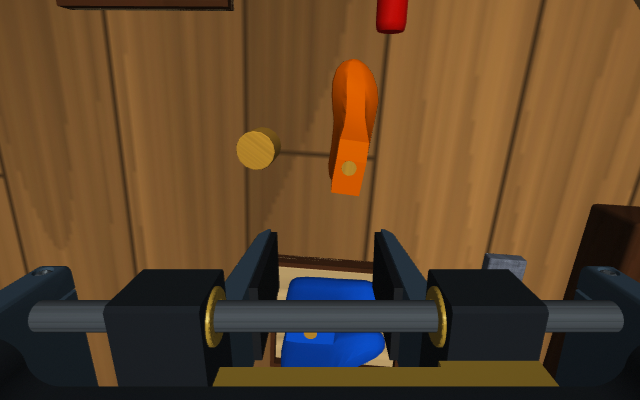

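The orange right last is clear: cone top at rows 138-195, cols 331-369, hole (349,169). The tin is at (257,149), the awl handle at (391,15).

Run:
```python
from h import *
import pickle
f=pickle.load(open('w5.pkl','rb'));im=f['color'];hsv=cv2.cvtColor(im,cv2.COLOR_RGB2HSV)
print(hsv[120:200:8,325:378:5].tolist()[4][:8]); print(hsv[120:200:7,325:378:4,2])
m=((hsv[:,:,1]>190)&(hsv[:,:,2]>195)).astype(np.uint8)*255
cone(f,m,(322,139,378,200),74)
print('hole',ray(f,(349,169),74)[0])
P=ray(f,[(343,139),(369,141),(359.5,195),(331,191.5)],74)[:,:2];print(P.round(1).tolist(),P.mean(0))
for a,b in((3,0),(2,1)): d=P[b]-P[a] if b<a else P[b]-P[a];print(np.degrees(np.arctan2(d[1],d[0])),np.linalg.norm(d))
```

```text
[[16, 163, 105], [13, 232, 77], [12, 251, 70], [13, 255, 215], [13, 255, 216], [13, 255, 215], [13, 255, 215], [13, 255, 216]]
[[123 125 104  96  98 206 206 208 210 211 163 143 139  91]
 [123 125  85  84  93 199 200 202 204 205 202 129 128  81]
 [124 124  84  76 174 196 196 197 198 198 200 115 126  71]
 [124 124  81  73 216 216 216 217 212 199 195 110 117  70]
 [125 121  78  89 216 216 215 216 216 216 216 131 106  83]
 [ 68  66  73 187 215 215 215 215 216 215 215 106  87  98]
 [124  73  68 209 208 168 180 189 209 212 212 128  86 112]
 [124  73  86 207 196 174 178 175 207 207 136 127  76 126]
 [124  92 206 207 207 207 207 207 207 208 135 124  67 137]
 [125 122 207 207 207 207 207 208 207 186 133 114  77 143]
 [124 121 206 206 206 206 207 207 207 134 131 103  90 144]
 [124 122 125 130 131 129 128 128 132 134 129  92 105 145]]
 ((636.4263916015625, 185.49766540527344), (45.03623962402344, 23.398677825927734), 83.41132354736328) (332, 139, 37, 57)
hole [636.08529513 183.9067888   74.        ]
[[629.5, 207.3], [649.8, 207.1], [646.4, 162.9], [622.9, 164.2]] [637.15612593 185.38823607]
81.28798933607744 43.649513307869775
85.52949692341161 44.35819628959378
```

```bash
python3 -m jog '[[[2.5,1.25,0],0,0.55],[[0,0,0],10,0.55],[[0,0,0],0,0.55],[[0,0,2.5],0,0.55],[[0,0,2.5],0,0.55],[[0,0,1.5],0,0.55],[[0,0,0],0,0.55],[[0,0,0],0,0.55]]'
```

```text
time_s: 28.4
ee_pos: [633.6, 182.8, 135.5]
ee_rot: [-177.8, 1.3, 83.3]
force: [-0.1, -0.5, 0.3]
gripper_width: 50.0
```

```bash
python3 -m jog '[[[0.3,0.25,0],0,0.55],[[0,0,2],0,0.55],[[0,0,2],0,0.55],[[0,0,1],0,0.55],[[0,0,0],0,0.55],[[0,0,0],0,0.55]]'
```

```text
time_s: 29.15
ee_pos: [639.0, 186.4, 89.8]
ee_rot: [-178.4, 1.1, 83.4]
force: [-0.6, -0.3, 0.6]
gripper_width: 50.0
```

```bash
python3 -m jog '[[[-0.1,-0.25,0],0,0.55],[[0,0,1.3],0,0.55],[[0,0,1.3],0,0.55],[[0,0,0.4],0,0.55],[[0,0,0],0,0.55],[[0,0,0],0,0.55]]'
```

```text
time_s: 29.9
ee_pos: [635.7, 185.3, 58.6]
ee_rot: [-178.5, 1.0, 83.4]
force: [-0.2, 0.3, -0.1]
gripper_width: 50.4
```

```bash
python3 -m jog '[[[0,0,0.1],0,0],[[0,0,0],0,0],[[0,0,0],0,0],[[0,0,0],0,0]]' 30;  python3 -m jog '[[[0,0,-1.5],0,0],[[0,0,-3],0,0],[[0,0,-4.2],0,0],[[0,0,-4.2],0,0],[[0,0,-2],0,0],[[0,0,0],0,0],[[0,0,0],0,0]]'
```

```text
time_s: 30.4
ee_pos: [636.4, 185.4, 58.4]
ee_rot: [-178.6, 1.0, 83.4]
force: [-1.0, -0.0, -1.1]
gripper_width: 23.8
time_s: 31.28
ee_pos: [639.5, 187.5, 215.2]
ee_rot: [-178.6, 1.0, 83.4]
force: [-0.9, 0.0, -2.1]
gripper_width: 23.8
```

```bash
python3 -m jog '[[[0,0,0],10,0],[[0,0,0],10,0],[[0,0,0],10,0],[[0,0,0],10,0],[[0,0,0],10,0],[[0,0,0],10,0],[[0,0,0],10,0],[[0,0,0],10,0],[[0,0,0],0,0],[[0,0,0],0,0]]'
python3 - <<'E'
from h import *
import pickle
f=pickle.load(open('w3.pkl','rb'));C=ray(f,[(53,168),(187,155)],18)[:,:2];print(C);u=C[0]-C[1];print(np.degrees(np.arctan2(-u[0],u[1])),np.linalg.norm(u))
E
```

```text
time_s: 32.52
ee_pos: [632.4, 185.5, 199.2]
ee_rot: [178.8, 3.2, 0.9]
force: [-0.3, -1.0, -1.9]
gripper_width: 23.6
[[518.51366666 439.25986999]
 [524.32711116 298.48594372]]
2.3647609330428585 140.89391206149585
```

```bash
python3 -m jog '[[[-5.2,-0.9,0],0,0],[[-5.2,-0.9,0],0,0],[[-5.2,-0.9,-1],0,0],[[0,0,-1],0,0],[[0,0,0],0,0],[[0,0,0],0,0]]'
python3 - <<'E'
from h import *
import pickle
f=grab('wrist','w6.png');pickle.dump(f,open('w6.pkl','wb'))
E
```

```text
time_s: 33.28
ee_pos: [473.8, 210.3, 225.2]
ee_rot: [178.8, 3.3, 1.4]
force: [0.3, -0.8, -2.1]
gripper_width: 23.7
```

View pics/w6.png

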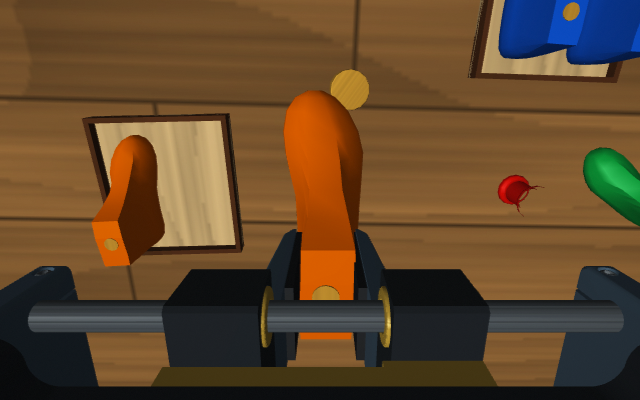

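The orange tray is at the left, corners near (83,119), (229,114) and (242,249). The left orange cone is at (112,242). The blue pair stands upright in the tray at the upper right.

Run:
```python
from h import *
import pickle
f=pickle.load(open('w6.pkl','rb'));im=f['color'];r=im[:,:,0].astype(int)
for y in (135,160,190): print('row',y,'L80',r[y,80:112].tolist())
for y in (135,180,225): print('row',y,'R222',r[y,222:248].tolist())
for x in (110,160,215): print('col',x,'T108',r[108:130,x].tolist())
for x in (175,200,230): print('col',x,'B238',r[238:260,x].tolist())
hsv=cv2.cvtColor(im,cv2.COLOR_RGB2HSV)
m=((hsv[:,:,1]>190)&(hsv[:,:,2]>195)).astype(np.uint8)*255
cone(f,m,(90,218,135,270),82);print('hole',ray(f,(111.5,244),82)[0])
```

```text
row 135 L80 [122, 122, 122, 123, 123, 118, 74, 73, 74, 74, 71, 32, 21, 20, 21, 20, 37, 117, 198, 201, 200, 200, 200, 197, 194, 191, 190, 190, 192, 192, 190, 191]
row 160 L80 [130, 131, 130, 130, 130, 131, 131, 129, 129, 130, 129, 126, 97, 71, 70, 71, 68, 43, 20, 21, 23, 24, 38, 117, 197, 202, 201, 201, 199, 195, 193, 201]
row 190 L80 [135, 135, 136, 135, 136, 135, 135, 136, 136, 136, 135, 135, 136, 136, 135, 135, 136, 134, 135, 130, 77, 77, 77, 76, 72, 23, 23, 23, 22, 49, 159, 197]
row 135 R222 [130, 74, 73, 74, 71, 45, 21, 26, 42, 54, 123, 124, 124, 122, 122, 122, 123, 122, 122, 121, 122, 123, 122, 122, 122, 122]
row 180 R222 [196, 195, 195, 196, 195, 187, 73, 74, 74, 73, 57, 22, 28, 53, 56, 129, 129, 127, 127, 127, 127, 127, 127, 128, 128, 128]
row 225 R222 [204, 202, 201, 201, 197, 196, 192, 195, 196, 197, 189, 129, 75, 74, 75, 72, 23, 25, 35, 66, 134, 133, 134, 134, 133, 134]
col 110 T108 [118, 120, 122, 121, 123, 123, 124, 123, 34, 40, 73, 73, 74, 74, 74, 192, 193, 193, 193, 191, 192, 192]
col 160 T108 [123, 123, 122, 123, 123, 123, 113, 45, 43, 79, 81, 80, 81, 80, 190, 191, 189, 189, 189, 189, 189, 191]
col 215 T108 [124, 124, 124, 125, 124, 76, 35, 54, 77, 77, 76, 77, 107, 196, 198, 198, 199, 199, 199, 199, 200, 200]
col 175 B238 [180, 182, 183, 184, 185, 184, 185, 186, 108, 34, 34, 32, 53, 74, 75, 74, 101, 124, 123, 123, 123, 121]
col 200 B238 [189, 189, 189, 191, 191, 191, 191, 151, 36, 33, 32, 43, 75, 75, 75, 88, 127, 125, 123, 122, 124, 125]
col 230 B238 [194, 194, 194, 193, 192, 194, 194, 37, 30, 31, 31, 73, 73, 74, 74, 127, 126, 126, 125, 124, 126, 126]
 ((416.2425537109375, 399.2287292480469), (43.85699462890625, 23.52622413635254), 5.667203426361084) (92, 221, 38, 45)
hole [415.83153719 398.16179341  82.        ]
```

Run:
```python
from h import *
import pickle
f=pickle.load(open('w6.pkl','rb'))
c=tray(f,[(85.3,135),(92,160),(99.4,190)],[(226.5,135),(232.2,180),(237.6,225)],[(110,117.4),(160,116.5),(215,115.3)],[(175,254),(200,253.2),(230,252.5)])
for a in (2,2.5,3,4):
    r=np.radians(a);Q=np.array([[np.cos(r),-np.sin(r)],[np.sin(r),np.cos(r)]]);print(a,'Lcone',c+Q@[-28,32],'target',c+Q@[-28,-32])
print(telemetry.state()['ee_pos'],telemetry.state()['ee_rot'])
```

```text
corners [[517.9000244140625, 442.79998779296875], [523.9000244140625, 305.70001220703125], [374.79998779296875, 297.79998779296875], [368.5, 435.79998779296875]] centre [446.2 370.5] sides [149.6, 137.3, 149.3, 138.1]
yaw x-edges [2.71, 3.04] y-edges [2.51, 2.62]
2 Lcone [417.14355908 401.52279077] target [419.37712687 337.56177784]
2.5 Lcone [416.87411553 401.26767046] target [419.66575632 337.32858428]
3 Lcone [416.60690856 401.01020855] target [419.95640976 337.09791833]
4 Lcone [416.07928557 400.48833856] target [420.54369989 336.64423934]
[474.04003822 210.29574346 225.14961719] [178.79838908   3.29882454   1.40067647]
```

```bash
python3 -m jog '[[[-1.6,-4.1,0],-1.3,0],[[-1.6,-4.1,0],0,0],[[-1.6,-4.1,0],0,0],[[0,0,0],0,0],[[0,0,2.5],0,0],[[0,0,2.5],0,0],[[0,0,0],0,0],[[0,0,0],0,0]]'
```

```text
time_s: 34.33
ee_pos: [425.1, 331.1, 170.7]
ee_rot: [178.7, 3.3, 2.4]
force: [0.9, -0.5, -1.2]
gripper_width: 23.6
```

```bash
python3 -m jog '[[[-0.2,-0.6,0],-0.3,0],[[0,0,0],0,0],[[0,0,2.5],0,0],[[0,0,2.5],0,0],[[0,0,1.5],0,0],[[0,0,0],0,0],[[0,0,0],0,0]]'
```

```text
time_s: 35.2
ee_pos: [422.7, 338.1, 109.4]
ee_rot: [179.1, 2.8, 2.8]
force: [-0.3, -0.2, -0.4]
gripper_width: 23.9
```

```bash
python3 -m jog '[[[-0.2,0.1,0],0,0],[[0,0,0],0,0],[[0,0,0.9],0,0],[[0,0,0.9],0,0],[[0,0,0],0,0],[[0,0,0],0,0]]'
```

```text
time_s: 35.95
ee_pos: [420.5, 337.1, 91.7]
ee_rot: [179.1, 2.6, 2.8]
force: [-0.3, -1.0, -0.8]
gripper_width: 24.0
```

```bash
python3 -m jog '[[[0,0,0.7],0,0],[[0,0,0.7],0,0],[[0,0,0.4],0,0],[[0,0,0],0,0]]'; python3 -m jog '[[[0,0,0.25],0,0],[[0,0,0.2],0,0],[[0,0,0],0,0]]'; python3 -m jog '[[[0,0,0.2],0,0],[[0,0,0.1],0,0],[[0,0,0],0,0]]'
```

```text
time_s: 36.45
ee_pos: [419.6, 336.8, 72.4]
ee_rot: [179.1, 2.7, 2.8]
force: [-0.6, -0.7, -2.0]
gripper_width: 24.1
time_s: 36.83
ee_pos: [419.5, 336.8, 68.3]
ee_rot: [179.2, 2.6, 2.7]
force: [0.4, -0.4, 0.3]
gripper_width: 24.0
time_s: 37.2
ee_pos: [419.0, 336.9, 67.4]
ee_rot: [179.2, 2.6, 2.7]
force: [0.6, 0.6, -1.2]
gripper_width: 23.9
```

```bash
python3 -m jog '[[[0,0,0.2],0,0],[[0,0,0.2],0,0],[[0,0,0],0,0]]'; python3 -m jog '[[[0,0,0],0,0.3],[[0,0,0],0,0.5],[[0,0,0],0,0.55],[[0,0,-1.5],0,0.55],[[0,0,-3],0,0.55],[[0,0,-4.5],0,0.55],[[0,0,-4.5],0,0.55],[[0,0,-2.5],0,0.55],[[0,0,0],0,0.55],[[0,0,0],0,0.55]]'
```

```text
time_s: 37.58
ee_pos: [418.5, 337.1, 66.4]
ee_rot: [179.3, 2.6, 2.7]
force: [-0.5, 0.1, -1.1]
gripper_width: 24.1
time_s: 38.83
ee_pos: [426.3, 339.7, 234.3]
ee_rot: [179.4, 2.4, 2.7]
force: [-0.4, 0.7, -0.6]
gripper_width: 50.3
```

```bash
python3 -m jog '[[[1.2,5.6,0],0,0.55],[[1.2,5.6,0],0,0.55],[[1.2,5.6,0],0,0.55],[[0,0,0],0,0.55],[[0,0,0],0,0.55]]'
python3 -c "
from h import *
import pickle
pickle.dump(grab('wrist','w7.png'),open('w7.pkl','wb'))"
python3 -m jog '[[[0.8,6,0],0,0.55],[[0.8,6,0],0,0.55],[[0.8,6,0],0,0.55],[[0.8,6,0],0,0.55],[[0.8,6,0],0,0.55],[[0.8,5,0],0,0.55],[[0,0,0],0,0.55],[[0,0,0],0,0.55]]'
python3 -c "
from h import *
import pickle
pickle.dump(grab('wrist','w8.png'),open('w8.pkl','wb'))
a=cv2.imread('pics/w7.png')[:270];b=cv2.imread('pics/w8.png')[:300];cv2.imwrite('pics/v.png',np.vstack([a,b]))"
```

```text
time_s: 39.45
ee_pos: [468.5, 169.0, 227.6]
ee_rot: [179.1, 3.1, 2.9]
force: [-0.3, 0.2, -0.3]
gripper_width: 49.8
time_s: 40.5
ee_pos: [541.6, -174.5, 225.9]
ee_rot: [179.4, 3.3, 4.2]
force: [-0.1, -0.1, 0.3]
gripper_width: 50.3
```

View pics/v.png

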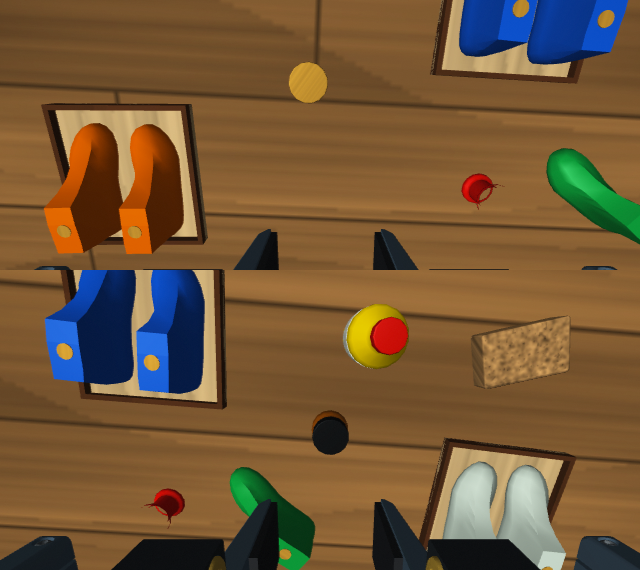

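All three pairs stand upright in their trays, toes up. Orange cones are at (64,230) and (135,232); blue at (65,350) and (152,362) in the lower picture; white toes at (478,470) and (525,472). Next I'll measure the placed cones and take one more look at the white pair.

```bash
python3 -m jog '[[[-4,0.5,0],0,0.55],[[-4,0.5,0],0,0.55],[[0,0,0],0,0.55],[[0,0,0],0,0.55]]'
python3 - <<'E'
from h import *
import pickle
f9=grab('wrist','w9.png');pickle.dump(f9,open('w9.pkl','wb'))
f7=pickle.load(open('w7.pkl','rb'));f8=pickle.load(open('w8.pkl','rb'))
h=cv2.cvtColor(f7['color'],cv2.COLOR_RGB2HSV);m=((h[:,:,1]>190)&(h[:,:,2]>195)).astype(np.uint8)*255
cone(f7,m,(42,204,92,258),82,'Lor');cone(f7,m,(118,207,160,258),82,'Ror')
h=cv2.cvtColor(f8['color'],cv2.COLOR_RGB2HSV);m=((h[:,:,0]>100)&(h[:,:,0]<130)&(h[:,:,2]>150)).astype(np.uint8)*255
cone(f8,m,(44,46,90,118),82,'Lbl');cone(f8,m,(135,58,180,126),82,'Rbl')
# white tops in new frame
g=f9['color'].min(2);m=((g>165)*255).astype(np.uint8)
for c in cv2.findContours(m,0,1)[0]:
    if cv2.contourArea(c)>300: print('white',cv2.boundingRect(c),cv2.minAreaRect(ray(f9,c[:,0,:],82)[:,:2].astype(np.float32)))
E
```

```text
time_s: 41.05
ee_pos: [461.9, -183.9, 230.6]
ee_rot: [179.4, 3.2, 4.8]
force: [-0.0, 0.4, 0.4]
gripper_width: 50.3
Lor ((416.0870361328125, 399.1811828613281), (44.17304992675781, 23.706039428710938), 5.434201240539551) (44, 208, 39, 45)
Ror ((417.98065185546875, 335.4309387207031), (44.157981872558594, 23.341196060180664), 0.3169691860675812) (119, 209, 32, 45)
Lbl ((612.4129028320312, 31.05030059814453), (24.234786987304688, 44.46278381347656), 88.91507720947266) (45, 48, 39, 64)
Rbl ((608.7466430664062, -35.340389251708984), (24.345237731933594, 44.68286895751953), 87.6344223022461) (136, 61, 33, 62)
white (538, 204, 41, 46) ((439.0356750488281, -401.38031005859375), (23.941537857055664, 43.908355712890625), 85.89104461669922)
white (474, 198, 36, 46) ((439.7567138671875, -338.14556884765625), (43.945072174072266, 23.706092834472656), 0.21367746591567993)
white (519, 126, 33, 49) ((505.2330322265625, -359.59991455078125), (44.302913665771484, 26.167583465576172), 21.475017547607422)
white (460, 122, 39, 51) ((504.2575378417969, -311.6351013183594), (43.37984848022461, 31.531150817871094), 9.989426612854004)
```

View pics/w9.png

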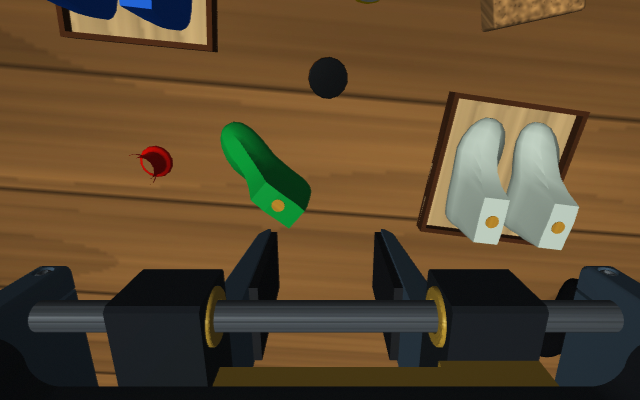

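The white pair stands side by side in its tray, cones at (491,222) and (558,228), green and spool untouched. The cones lie within about 3 mm of their targets and the left lasts are where they were, so I'm handing in.

```bash
python3 -c "
from h import *
import pickle
a=pickle.load(open('f0.pkl','rb'))['scene']['color'].astype(int);b=grab('scene','s9.png')['color'].astype(int)
d=(abs(a-b).max(2)>45).astype(np.uint8)
for s in cv2.connectedComponentsWithStats(d)[2][1:]:
    if s[4]>25: print(s)
print(job_done())"
```

```text
[   0    0   67   51 2213]
[ 136    0   73   71 2015]
[197   0  19  29  73]
[208   0  23  10 140]
[ 230    0   75  198 7374]
[272   2   8  17  63]
[211  11  32  41 660]
[160  37  20  17 169]
[47 43  6 11 40]
[ 22  48  22  31 365]
[231  68   9  26  72]
[197  75  15  17  68]
[165  76   6   9  31]
[257  89  17   7  39]
[171  94  13  11  70]
[161  96   7  14  36]
[ 16 102  11  11  62]
[222 102  24  25 414]
[352 102  30  29 486]
[171 112  11  13  86]
[  0 114   6  27 113]
[317 148  35  24 582]
[393 158  11   9  47]
[  0 165  10  18 120]
[   0  165   94   97 4934]
[387 164  19  20 208]
[342 199  36  36 669]
[203 266  40  41 393]
[226 286  19  15 149]
the job is handed in; nothing more can be done
None
```

The job is handed in: all three right lasts stand upright in their own colour's tray, in the right-hand place, toes the same way as their partners. I moved the white one out of the blue tray first, then blue, then orange. It took about 41 s of the 72 s.

**Placing:** measured from the wrist camera after release, set against the target for the cone centre and the tray's heading.

| Right last | Cone centre (mm) | Target (mm) | Heading, last / tray (degrees) |
|---|---|---|---|
| White | (439.0, -401.4) | (438.3, -400.3) | -4.1 / -3.0 |
| Blue | (608.7, -35.3) | (609.9, -33.7) | -2.4 / about -1 |
| Orange | (418.0, 335.4) | (419.8, 337.2) | 0.3 / 2.7 |

**Left lasts:** white and orange measured within 0.5 mm of where they were before. Blue was within about 1 mm, going by a rougher first reading.

**Other things on the bench:** comparing start and end pictures from the scene camera showed changes only at the arm and at the places where lasts were taken or set down. Nothing differed at the green last, bottle, spool, tin, jar, awl, block or brush.

**Checks that disagreed or were weak:**
- My first reading of the blue tray's centre was about 4 mm off in y, because I had picked the side of the rim. I corrected it from a second view.
- The force reading did not clearly show the moment the lasts touched the floor. I judged that from the height: white and blue stopped moving down, and all three were within 0.5 mm of the height expected from the grasp.
- The tool tilted up to about 3 degrees during the moves, so blue and orange were probably set down toe first by 2 to 3 mm. They ended upright.

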